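Lock the filter cover of a bench dust extractor

TASK

The filter cover of the sanding-bench dust extractor is standing open. Swing it gently down shut, then press its spring-loaded quarter-turn stud in as far as it goes and turn it a quarter turn clockwise until it catches, so that the cover is locked; let go of it. Do not force the stud: do not ram it against its end, do not twist it before it is pushed fully home, and leave the cups and other things standing where they are.

Things in the scene. Friction and masses are not known exactly. Their poses are not given: they have to be found in the camera images.
- extractor: grey metal dust extractor box, 240 (x) x 400 (y) x 100 mm high, fixed to the table; origin at the centre of its underside, z up, x towards the cover's hinge (away from the robot). An intake grille with a cup standing on it takes up the -y part of its top, the filter compartment with its cover the +y part. It does not move.
- cover (a joint): hinge angle of the aluminium filter cover, rad: 0 shut and flat on the box top, growing as it swings up and away from the robot, at most 1.3. Stiff hinge (0.6 N m friction): it stays where it is left; a few N near the free edge swings it. Cover 180 mm from hinge to free edge, 200 mm wide along the hinge, 6 mm thick; shut, its top is 106 mm above the table.
- cover_hinge (a point): middle of the cover's hinge line, 100 mm above the table, at x = +90, y = +70 mm on the extractor; its axes are the cover's own: y along the hinge, -x from the hinge to the free edge, z out of the cover's top face
- cover_edge (a point): middle of the cover's free edge, on its top face, 180 mm from the hinge line; same axes as cover_hinge. The top face is bare except for the stud, so it can be pressed near the edge 60 to 80 mm to either side of the middle.
- wing (a point): centre of the top of the stud's wing, on the stud's axis; x along the wing's length, z up along the stud. The black wing is a straight upright bar 40 mm long, 12 mm thick, 26 mm high, to grip across; its top is 54 mm above the cover's top face when not pressed (160 mm above the table with the cover shut).
- stud (a joint): turn of the stud, rad: about 0 unlocked, wing pointing from free edge to hinge; grows clockwise seen from above, to a stop at 1.571, locked, wing parallel to the hinge. Turns only in the last 1.8 mm before the floor; short of that its pin jams. Near the end of the turn it passes a ridge and springs up 1.5 mm into a recess that holds it, still 2 to 15 mm in, when let go.
- plunger (a joint): how far the stud is pushed in along its axis, m: 0 out, at most 0.022. A spring pushes back with 3 N when out plus 0.3 N per mm. It meets the floor of its hidden receptacle 5 to 18 mm in, different every time; there the force rises steeply above the spring's 4 to 9 N, so some 10 to 15 N in all shows it is home.
- cam_pin: steel cross pin at the foot of the stud, under the cover, 22 mm long and 6 mm thick; its origin is on the stud's axis at the level of the cover's underside (when not pressed), the pin 22 mm below that. It catches in the receptacle; the force on it must stay under 25 N.
- grille_cup: cream cup with red stripes, 64 mm across, 65 mm high, standing upright on the intake grille; origin at the centre of its underside; leave it alone
- cup_a: cream cup with black stripes, 72 mm across, 75 mm high, on the table beside the box; origin at the centre of its underside; leave it alone
- cup_b: cream cup with ochre stripes, 80 mm across, 85 mm high, on the table beside the box; origin at the centre of its underside; leave it alone
- cup_c: cream cup with red stripes, 68 mm across, 70 mm high, on the table beyond the box; origin at the centre of its underside; leave it alone
- jar: jar with a white cap, 64 mm across, 75 mm high, on the table beyond the box; origin at the centre of its underside; leave it alone
- sanding_block: cork sanding block, 90 x 60 x 30 mm, on the table to the left of the box; origin at the centre of its underside; leave it alone
- flange (a point): centre of the top of the stud's round flange (48 mm across, 5 mm thick), on which the wing stands; 28 mm above the cover's top face when not pressed. The stud stands square on the cover, 145 mm from the hinge line, midway along its width: with the cover shut at x = -55, y = +70 mm on the extractor. Same axes as wing.

How it is judged:
By the outcome, as a careful person would: the job done as asked, in the order asked, and still so for the second after the job is handed in, with the robot touching nothing.
It also fails if it takes over 48 s, if anything falls off the work surface, if the arm or the gripper's body presses on something with over 40 N, if the wrist force passes 120 N, or if a joint passes its speed limit or range.

ROBOT

A 7-joint arm with a two-finger parallel gripper is mounted at the origin on the work surface. World frame = base frame: x ahead of the robot, y to its left, z up, the work surface at z = 0. Lengths are in m, angles in rad, forces in N, time in s.
With the tool pointing down it reaches from about 0.35 to 0.9 m from the base axis. Payload 8.1 kg.
Tool frame: the origin (TCP) lies between the finger pads; the fingertips stand 25 mm ahead of it and the grasp point (between the pads) lies 6 mm ahead of it; z points along the fingers, y is the direction in which the jaws open and shut (so a half turn about z gives the same grasp; the last joint's range is limited). The gripper opens to 92 mm and grips with 3 to 60 N. Pads are 19 mm wide; open, the fingers measure 130 mm over their backs; the gripper's body (75 mm by 190 mm) begins 47 mm behind the grasp point.
Start: joints at [-1.341, 0.434, 0.025, 1.573, -0.012, 1.134, -0.075], TCP at [0.204, 0.591, 0.252] pointing down, gripper open.
Joint ranges: [-2.62, 2.62], [-0.44, 2.09], [-1.27, 1.32], [0.08, 2.57], [-1.32, 4.46], [0.12, 2], [-2.74, 2.74]. Speed limits (rad/s): [2.22, 2.22, 3.01, 3.01, 3.14, 3.14, 3.14].

INTERFACE

Orientations are given as a rotation vector (axis times angle).
In Python, from cell import * gives the robot as it stands.
- The arm moves only by the shell command python3 -m jog 'ROWS' [FORCE]. ROWS is JSON, one flat list of numbers, 5 for each row, row after row: the finger opening in mm, from 0 to 91.8, then the shift along the tool's x, y, z in units of 40 mm (1.0 is 40 mm), then the turn about the tool's z in units of 6 degrees (1.0 is 6 degrees). A call has 1 to 20 rows; each row shifts and turns the pose as measured when the row begins, along the tool's axes as they then stand; what a row does not reach is not made up. A row lasts 1/12 s, in which the tool goes at most 41.7 mm and 7.16 degrees, less where a joint would pass 70% of its speed; a pose out of reach is approached as far as the arm can. A call is refused whole if a number of a shift passes 1 or a number of a turn 1, either way. A call with a gripper value outside its range is refused whole. The fingers move at their own pace and stop on an object; FORCE is the grip in N (left out, the last holds). Time passes only in rows, so rows that do not move let the fingers close. It gives the time, the measured TCP pose, the force and the opening at its end, in the units of the state.
- observe(): the state, without advancing time (a new reading comes with each control period).
- get_image(name): name is "scene" or "top" or "wrist"; returns the picture (420x560x3 uint8, red, green, blue); there is no depth.
- camera_params(name): a dict with "intrinsics" (3x3 intrinsics, pixels), "xyz" and "orientation" of the camera in the world. Camera axes: x right, y down, z forward; pixel columns grow to the right and rows downward; lengths in m; the calibration is good to about 2 mm. A picture is of the moment at which its call begins: read the wrist's pose just before it. camera_params takes no time and is no camera call; for the wrist camera it gives the pose at the moment of the call.
- sign_off(): hands the job in, once; it reports no verdict.
The state is a dict: "clock": time; "joints": joint angles; "dq": joint speeds; "joint_efforts": joint torques, N m; "position": TCP position; "ee_rot": TCP orientation; "force": force on the tool from outside, world axes, zero at the start; "ft_torque": the same for the moment, N m; "width": opening from 0.0 (shut) to 1.0 (fully open).
Only numpy, scipy, OpenCV 4.12 (cv2) and the standard library are available. Lean on these libraries where they do the work, as an engineer would, in place of code of your own. Each camera call takes 0.05 s, during which the arm holds its last target. There are 200 camera calls.

## Working session

There is one attempt and no reset: what is moved stays moved. The work goes in short steps, Python scripts to look and compute and a shell command to move; the robot and the scene stay as the last step left them, time stands still between calls to the robot, and variables do not carry over. Pictures are saved under pics/ and viewed, about 8 in all and at most 12, crops included, and the job is handed in when it is done.

```bash
mkdir -p pics; python3 - <<'E'
from cell import *
import cv2,numpy as np
s=observe();print({k:np.round(v,3) for k,v in s.items()})
a=[]
for n in("scene","top"):
    p=camera_params(n);print(n,p)
    im=get_image(n)[:,:,::-1];cv2.imwrite(f"pics/{n}0.png",im)
E
```

```text
{'clock': np.float64(0.0), 'joints': array([-1.341,  0.435,  0.025,  1.574, -0.012,  1.134, -0.075]), 'dq': array([-0.   ,  0.001,  0.001,  0.001, -0.001, -0.002, -0.   ]), 'joint_efforts': array([ 0.0000e+00, -6.6785e+01,  9.8500e-01, -3.1448e+01, -6.1000e-02,
        4.3000e-02,  0.0000e+00]), 'position': array([0.204, 0.59 , 0.251]), 'ee_rot': array([-5.200e-01, -3.098e+00,  2.000e-03]), 'force': array([-0.559, -0.278,  0.573]), 'ft_torque': array([-0.004, -0.013,  0.016]), 'width': np.float64(1.0)}
scene {'intrinsics': array([[438.95278466,   0.        , 272.11878969],
       [  0.        , 438.95278466, 205.80031466],
       [  0.        ,   0.        ,   1.        ]]), 'xyz': array([1.05329848, 0.58759613, 0.70959035]), 'orientation': array([-0.81671455, -2.47800551,  1.17978823])}
top {'intrinsics': array([[436.67167201,   0.        , 279.03106764],
       [  0.        , 436.67167201, 203.75409471],
       [  0.        ,   0.        ,   1.        ]]), 'xyz': array([ 0.38812109, -0.00757458,  1.17078474]), 'orientation': array([-2.17558815,  2.03827736, -0.22260926])}
```

View pics/scene0.png

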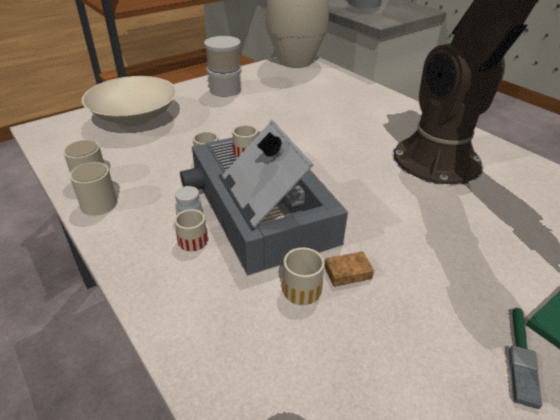

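View pics/top0.png

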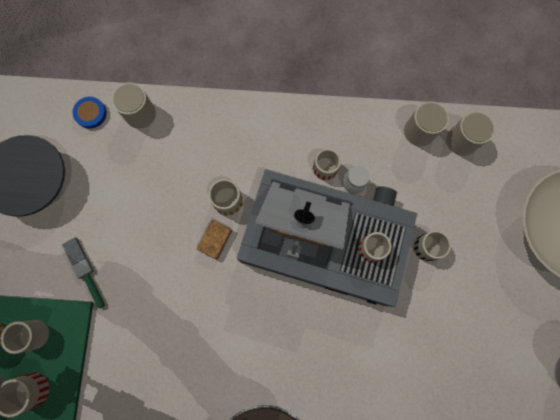

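The top view shows the box at about (240–416, 172–303), with the cover open and the wing near (305,213). The scene view shows the cover leaning over the box. I'll crop both to read the corners.

```bash
python3 - <<'E'
import cv2,numpy as np
a=cv2.imread("pics/top0.png")[160:312,220:450]
b=cv2.imread("pics/scene0.png")[110:280,170:380]
for n,i in(("a",a),("b",b)):
    i=cv2.resize(i,None,fx=3.4,fy=3.4,interpolation=cv2.INTER_CUBIC)
    cv2.imwrite(f"pics/crop_{n}.png",cv2.convertScaleAbs(i,alpha=1.6))
E
```

```text
(no output)
```

View pics/crop_a.png

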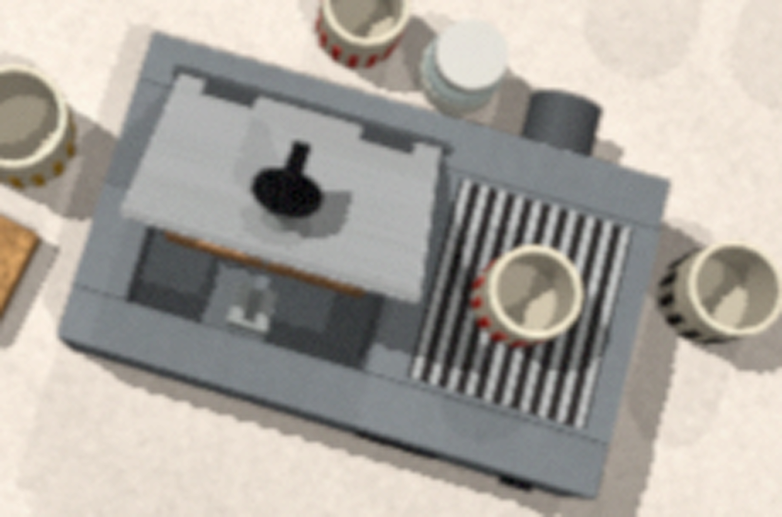

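View pics/crop_b.png

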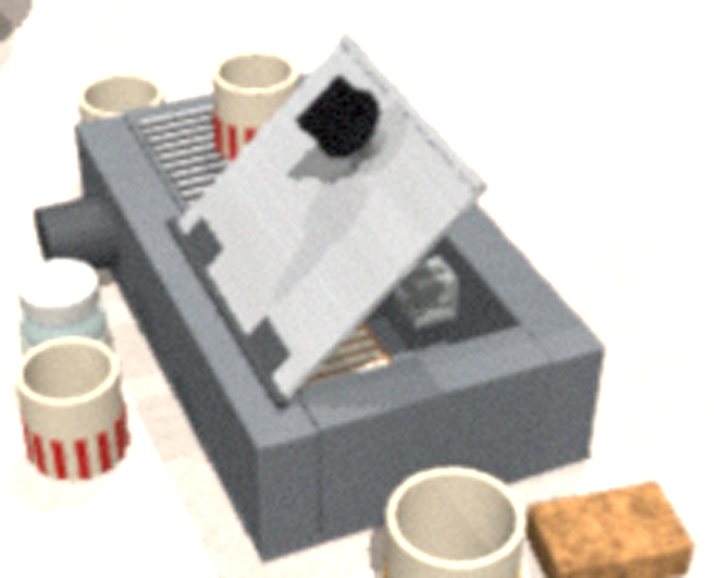

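```bash
cat >h.py <<'E'
from cell import *
import cv2,numpy as np
from scipy.spatial.transform import Rotation as R
def ray(n,uv,p=None):
    p=p or camera_params(n);K=p["intrinsics"]
    d=R.from_rotvec(p["orientation"]).as_matrix()@np.linalg.solve(K,[uv[0],uv[1],1.])
    return np.array(p["xyz"]),d/np.linalg.norm(d)
def plane(n,uv,z,p=None):
    c,d=ray(n,uv,p);return c+d*(z-c[2])/d[2]
def tri(*rs):
    A=sum(np.eye(3)-np.outer(d,d) for c,d in rs);b=sum((np.eye(3)-np.outer(d,d))@c for c,d in rs)
    x=np.linalg.solve(A,b);return x,[np.linalg.norm(np.cross(x-c,d)) for c,d in rs]
E
python3 - <<'E'
from h import *
np.set_printoptions(precision=4,suppress=True)
T=lambda u,v:(220+u/3.4,160+v/3.4)
S=lambda u,v:(170+u/3.4,110+v/3.4)
tc=np.array([plane("top",T(*q),.1)[:2] for q in((155,32),(668,182),(600,491),(61,336))])
print(tc,[np.linalg.norm(tc[i]-tc[i-1]) for i in range(4)])
sc=np.array([plane("scene",S(*q),.1)[:2] for q in((258,448),(80,122),(603,350))]);print(sc)
# fit pose: rigid
L=np.array([(120,200),(120,-200),(-120,-200),(-120,200)])/1e3
P=np.vstack([tc,sc]);Q=np.vstack([L,L[0],L[1],L[3]])
m,q=P.mean(0),Q.mean(0);H=(Q-q).T@(P-m)
th=np.arctan2(H[0,1]-H[1,0],H[0,0]+H[1,1]);Rm=np.array([[np.cos(th),-np.sin(th)],[np.sin(th),np.cos(th)]])
t=m-Rm@q;print("pose",t,th,np.degrees(th),np.linalg.norm(P-(Q@Rm.T+t),axis=1))
for l in((.09,.07),(-.055,.07),(-.09,.07)):print(l,Rm@l+t)
for a,b in(((122,212),(485,187)),((415,300),(345,38)),((288,180),(345,115))):
    x,e=tri(ray("top",T(*a)),ray("scene",S(*b)));l=Rm.T@(x[:2]-t);print(x,e,"local",l,x[2],"ang",np.arctan2(x[2]-.1,.09-l[0]))
cup=plane("top",T(535,292),.165);print("grillecup",cup,Rm.T@(cup[:2]-t))
for n,q,z in(("a",(735,288),.075),("b",(10,125),.085),("jar",(472,60),.075),("c",(362,20),.07)):
    c=plane("top",T(*q),z);print(n,c,Rm.T@(c[:2]-t))
E
```

```text
[[ 0.7065  0.0426]
 [ 0.6169 -0.3419]
 [ 0.3919 -0.2937]
 [ 0.4755  0.0938]] [np.float64(0.23664787091613784), np.float64(0.3948467313878618), np.float64(0.2301348029990078), np.float64(0.3964229009084677)]
[[ 0.7103  0.0462]
 [ 0.6166 -0.3405]
 [ 0.4823  0.1014]]
pose [ 0.5483 -0.1228] -0.22729081422021039 -13.02280437691013 [0.0044 0.0043 0.0063 0.0053 0.0012 0.0055 0.0063]
(0.09, 0.07) [ 0.6517 -0.0749]
(-0.055, 0.07) [ 0.5105 -0.0422]
(-0.09, 0.07) [ 0.4764 -0.0344]
[0.5476 0.0497 0.2222] [np.float64(0.00017640836588188726), np.float64(0.00017640836588169817)] local [-0.0395  0.168 ] 0.22224506864522894 ang 0.7565811572251261
[ 0.5044 -0.1431  0.2226] [np.float64(0.0018625290557049811), np.float64(0.0018625290557050165)] local [-0.0381 -0.0296] 0.22255117371446712 ang 0.7630846742186077
[ 0.5735 -0.0554  0.2296] [np.float64(0.0012731055607126014), np.float64(0.0012731055607124446)] local [0.0093 0.0714] 0.22956095051207318 ang 1.0139615507023345
grillecup [ 0.5208 -0.2312  0.165 ] [-0.0024 -0.1117]
a [ 0.5453 -0.3992  0.075 ] [ 0.0594 -0.2699]
b [0.6314 0.1467 0.085 ] [0.0202 0.2813]
jar [ 0.7077 -0.1999  0.075 ] [ 0.1727 -0.0392]
c [ 0.7356 -0.115   0.07  ] [0.1808 0.0498]
```

Box yaw is about −13° and the cover is open about 0.75 rad. I'll lift, then travel above the +y side of the cover with the fingers shut.

```bash
cat >>h.py <<'E'
def pose(): return np.array([.5483,-.1228]),-.2273
def rep(target=None):
    np.set_printoptions(precision=4,suppress=True)
    t,th=pose();s=observe();M=R.from_rotvec(s["ee_rot"]).as_matrix();p=np.array(s["position"])
    c,n=np.cos(th),np.sin(th);Rm=np.array([[c,-n],[n,c]])
    l=Rm.T@(p[:2]-t);print("t",round(s["clock"],2),"tcp",p,"local",l,"tip z",p[2]-.025,"F",s["force"],"w",s["width"],"q",np.array(s["joints"]))
    ty=Rm.T@M[:2,1];print("jaw axis vs box y deg (cw+)",np.degrees(np.arctan2(ty[0],ty[1])),"tool z",M[:,2],"mz",s["ft_torque"])
    if target is not None:
        w=np.r_[Rm@target[:2]+t,target[2]];print("units to go",M.T@(w-p)/.04)
E
python3 -m jog '[0,0,0,-1,0, 0,0,0,-1,0, 0,-0.75,-0.62,0,-0.06, 0,-0.75,-0.62,0,-0.06, 0,-0.75,-0.62,0,-0.06, 0,-0.75,-0.62,0,-0.06, 0,-0.75,-0.62,0,-0.06, 0,-0.75,-0.62,0,-0.06, 0,-0.75,-0.62,0,-0.06, 0,-0.75,-0.62,0,-0.06, 0,-0.75,-0.62,0,-0.06, 0,-0.75,-0.62,0,-0.06, 0,-0.75,-0.62,0,-0.06, 0,-0.75,-0.62,0,-0.06, 0,-0.75,-0.62,0,-0.06]' 10
python3 -c "
from h import *
rep(np.array([-.03,.14,.285]))"
```

```text
clock: 1.35
position: [0.4881, 0.1578, 0.3302]
ee_rot: [-0.358, -3.114, 0.01]
force: [0.7, 1.8, -0.7]
width: 0.009
t 1.35 tcp [0.4881 0.1578 0.3302] local [-0.1219  0.2598] tip z 0.3052290778009742 F [ 0.7046  1.7768 -0.7168] w 0.009273077349088613 q [-0.6652  0.1927  0.2995  1.7322 -0.0571  1.2345  0.9902]
jaw axis vs box y deg (cw+) 0.09174471781694306 tool z [-0.0073 -0.0057 -1.    ] mz [ 0.0434 -0.0661 -0.001 ]
units to go [-2.3094 -2.9832  1.1387]
```

```bash
python3 -m jog '[0,-0.58,-0.75,0,0, 0,-0.58,-0.75,0,0, 0,-0.58,-0.75,0,0, 0,-0.57,-0.73,0,0, 0,0,0,0.5,0, 0,0,0,0.5,0,0,0,0,0,0]'
python3 - <<'E'
from h import *
rep(np.array([-.03,.14,.25]))
cv2.imwrite("pics/s1.png",get_image("scene")[90:290,160:390,::-1].repeat(3,0).repeat(3,1))
E
```

```text
clock: 1.93
position: [0.556, 0.0004, 0.2889]
ee_rot: [-0.381, -3.114, 0.019]
force: [-0.6, -0.5, -0.8]
width: 0.005
t 1.93 tcp [0.556  0.0004 0.2889] local [-0.0203  0.1217] tip z 0.2639083556126822 F [-0.6234 -0.4773 -0.7753] w 0.0049104435562908055 q [-0.4056  0.3008  0.3979  1.7098 -0.1132  1.1613  1.3495]
jaw axis vs box y deg (cw+) 0.9208561033210831 tool z [-0.0054 -0.0114 -0.9999] mz [ 0.0152  0.0871 -0.0141]
units to go [0.2481 0.4646 0.9677]
```

View pics/s1.png

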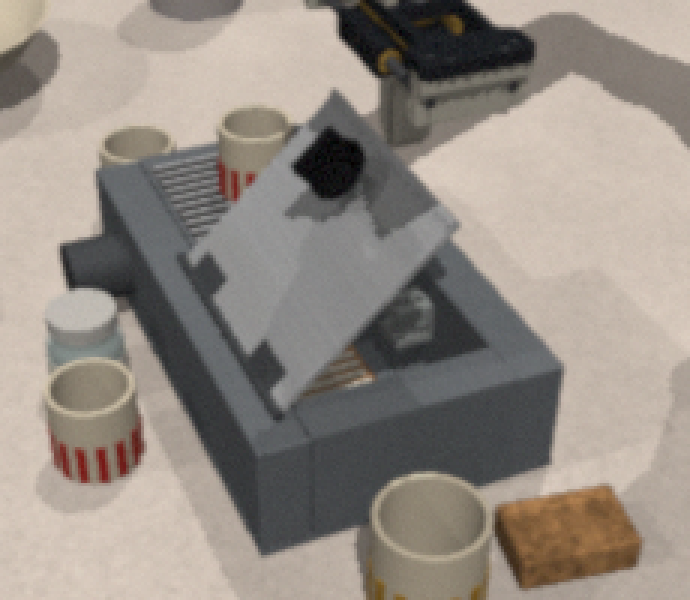

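```bash
python3 -m jog '[0,0.25,0.46,0,-0.15, 0,0,0,0.2,0, 0,0,0,0.2,0, 0,0,0,0.2,0, 0,0,0,0.2,0, 0,0,0,0.2,0]'
python3 -c "
from h import *
rep(np.array([-.0315,.14,.244]))"
```

```text
clock: 2.48
position: [0.5524, 0.0245, 0.253]
ee_rot: [0.348, 3.12, -0.013]
force: [-0.3, -0.1, -1.1]
width: 0.003
t 2.48 tcp [0.5524 0.0245 0.253 ] local [-0.0292  0.1445] tip z 0.22797093141951033 F [-0.3142 -0.1403 -1.1114] w 0.0031000180752784314 q [-0.4318  0.3216  0.3763  1.7731 -0.123   1.0709  1.3345]
jaw axis vs box y deg (cw+) -0.28807497141802313 tool z [ 0.001  -0.0084 -1.    ] mz [ 0.0204 -0.0109  0.0421]
units to go [ 0.0576 -0.1095  0.225 ]
```

```bash
python3 -m jog '[0,0.05,0,0.12,0, 0,0.09,0,0.12,0, 0,0.09,0,0.12,0, 0,0.09,0,0.12,0, 0,0.08,0,0.12,0, 0,0.08,0,0.12,0, 0,0.08,0,0.12,0, 0,0.07,0,0.12,0]'
python3 -c "
from h import *
rep()"
```

```text
clock: 3.15
position: [0.5246, 0.0307, 0.2106]
ee_rot: [-0.349, -3.12, 0.011]
force: [-0.0, 2.0, 2.8]
width: 0.004
t 3.15 tcp [0.5246 0.0307 0.2106] local [-0.0577  0.1442] tip z 0.18561726817410948 F [-0.0365  2.0082  2.7826] w 0.004496259530646193 q [-0.4448  0.3216  0.3626  1.8889 -0.1297  0.958   1.3238]
jaw axis vs box y deg (cw+) -0.2514577109526104 tool z [-0.0026 -0.0066 -1.    ] mz [ 0.2472  0.1244 -0.013 ]
```

```bash
python3 -m jog '[0,0.06,0,0.12,0, 0,0.06,0,0.12,0, 0,0.06,0,0.12,0, 0,0.05,0,0.12,0, 0,0.05,0,0.12,0, 0,0.04,0,0.12,0, 0,0.04,0,0.12,0, 0,0.03,0,0.12,0, 0,0.02,0,0.12,0, 0,0.02,0,0.12,0, 0,0.01,0,0.12,0]'
python3 -c "
from h import *
rep()"
```

```text
clock: 4.07
position: [0.5057, 0.0346, 0.1519]
ee_rot: [-0.349, -3.121, 0.011]
force: [-0.3, 0.3, 1.6]
width: 0.006
t 4.07 tcp [0.5057 0.0346 0.1519] local [-0.077   0.1438] tip z 0.12688028028624837 F [-0.3144  0.3464  1.5884] w 0.006093609435592297 q [-0.4402  0.3674  0.3401  1.9981 -0.1578  0.8042  1.3371]
jaw axis vs box y deg (cw+) -0.2611382333714502 tool z [-0.0016 -0.0069 -1.    ] mz [0.1872 0.1274 0.0057]
```

```bash
python3 -m jog '[0,0,0,0.1,0, 0,0,0,0.1,0, 0,0,0,0.09,0, 0,0,0,0.06,0, 0,0,0,0.05,0, 0,0,0,0.04,0, 0,0,0,0.04,0, 0,0,0,0.04,0]'
python3 -c "
from h import *
rep()"
```

```text
clock: 4.73
position: [0.5051, 0.0341, 0.1308]
ee_rot: [-0.35, -3.119, 0.01]
force: [-12.3, 0.0, 37.1]
width: 0.009
t 4.73 tcp [0.5051 0.0341 0.1308] local [-0.0775  0.1431] tip z 0.10577411406228013 F [-12.2845   0.0076  37.0755] w 0.009118960896361687 q [-0.4277  0.398   0.3291  2.0183 -0.1754  0.7565  1.3535]
jaw axis vs box y deg (cw+) -0.22796549066427224 tool z [-0.0034 -0.006  -1.    ] mz [ 0.0027  2.8778 -0.0626]
```

The cover is shut (tip at 0.1058). The end force was higher than I meant, so I'll back off and look at the wing.

```bash
python3 -m jog '[0,0,0,-0.3,0, 0,0,0,-0.9,0, 50,0,0,-1,0, 50,0,0,-1,0, 50,-0.5,-0.9,0,0, 50,0,-0.9,0,0, 50,0,0,0,0]'
python3 - <<'E'
from h import *
rep(np.array([-.055,.07,.26]))
p=camera_params("wrist");im=get_image("wrist")[:,:,::-1];cv2.imwrite("pics/w1.png",im)
np.save("w1.npy",[p],allow_pickle=True)
cv2.imwrite("pics/s2.png",get_image("scene")[:,:,::-1]);cv2.imwrite("pics/t2.png",get_image("top")[:,:,::-1])
E
```

```text
clock: 5.32
position: [0.5106, -0.0408, 0.2671]
ee_rot: [0.34, 3.121, -0.012]
force: [-0.0, -1.0, 0.3]
width: 0.316
t 5.32 tcp [ 0.5106 -0.0408  0.2671] local [-0.0552  0.0714] tip z 0.24214343020757287 F [-0.0153 -0.953   0.3009] w 0.31631230562428153 q [-0.3671  0.2387  0.4177  1.8488 -0.1004  1.0749  1.4417]
jaw axis vs box y deg (cw+) -0.5927851818233322 tool z [ 0.0008 -0.0079 -1.    ] mz [ 0.0006 -0.0051 -0.0565]
units to go [-0.0048 -0.0333  0.1789]
```

View pics/w1.png

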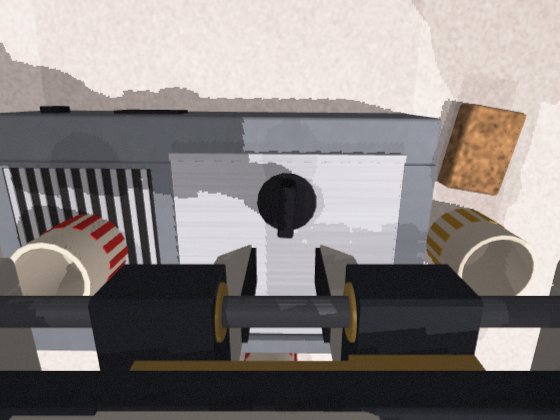

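Wrist view: the cover is flat and shut. The flange disc is centred near (287,202), with the wing running vertically from (287,180) to (287,238).

```bash
python3 - <<'E'
from h import *
np.set_printoptions(precision=4,suppress=True)
p=np.load("w1.npy",allow_pickle=True)[0];im=cv2.imread("pics/w1.png")
g=im[165:246,245:330].max(2)
m=(g<60).astype(np.uint8)
n,l,st,c=cv2.connectedComponentsWithStats(m);i=1+st[1:,4].argmax();m=l==i
ys,xs=np.nonzero(m);print("bbox",xs.min()+245,xs.max()+245,ys.min()+165,ys.max()+165)
for r in range(ys.min(),ys.max()+1,4):
    x=xs[ys==r];print(r+165,x.min()+245,x.max()+245,end="; ")
t,th=pose();c,s=np.cos(th),np.sin(th);Rm=np.array([[c,-s],[s,c]])
w=None
for q,z in(((xs.min()+245,202),.134),((xs.max()+245,202),.134),((287,ys.min()+165),.134),((287,180),.16),((287,ys.max()+165),.16)):
    x=plane("wrist",q,z,p);print("\n",q,x,"local",Rm.T@(x[:2]-t),end="")
b=[plane("wrist",q,.106,p) for q in((173,154),(405,156))];d=b[0]-b[1];print("\nedge",b,np.degrees(np.arctan2(-d[0],-d[1])),[Rm.T@(x[:2]-t) for x in b])
E
```

```text
bbox 257 314 173 237
173 282 282; 177 271 300; 181 266 306; 185 263 310; 189 261 312; 193 259 313; 197 258 314; 201 258 314; 205 258 314; 209 259 314; 213 260 312; 217 263 310; 221 266 307; 225 271 302; 229 278 292; 233 278 292; 237 287 290; 
 (np.int64(257), 202) [ 0.5057 -0.0649  0.134 ] local [-0.0546  0.0468]
 (np.int64(314), 202) [ 0.5154 -0.0204  0.134 ] local [-0.0552  0.0924]
 (287, np.int64(173)) [ 0.4877 -0.0364  0.134 ] local [-0.0785  0.0705]
 (287, 180) [ 0.4872 -0.0363  0.16  ] local [-0.079   0.0706]
 (287, np.int64(237)) [ 0.5297 -0.0455  0.16  ] local [-0.0355  0.0711]
edge [array([ 0.4568, -0.1289,  0.106 ]), array([0.5005, 0.063 , 0.106 ])] 12.818622271120907 [array([-0.0878, -0.0266]), array([-0.0885,  0.1703])]
```

```bash
python3 -m jog '[50,0,-0.03,0,0.1, 50,0,0,0.8,0, 50,0,0,0.8,0, 50,0,0,0.6,0, 50,0,0,0.25,0, 50,0,0,0,0]'
python3 -c "
from h import *
rep(np.array([-.055,.0696,.164]))"
```

```text
clock: 5.97
position: [0.5108, -0.0293, 0.1626]
ee_rot: [-0.339, -3.122, 0.005]
force: [-0.2, -0.7, -0.6]
width: 0.545
t 5.97 tcp [ 0.5108 -0.0293  0.1626] local [-0.0576  0.0826] tip z 0.1375643217921833 F [-0.2291 -0.6774 -0.5626] w 0.5449740898195713 q [-0.3401  0.362   0.3784  1.9784 -0.1732  0.834   1.4876]
jaw axis vs box y deg (cw+) -0.6332407082352444 tool z [-0.0018 -0.0032 -1.    ] mz [ 0.0603 -0.0124 -0.0262]
units to go [-0.0609 -0.3266 -0.0348]
```

Lateral drift of about 13 mm in y; I'll correct it before closing.

```bash
python3 -m jog '[50,-0.06,-0.32,-0.03,0.1, 50,0,0,0,0, 50,0,0,0,0]'
python3 -c "
from h import *
rep(np.array([-.055,.0696,.163]))"
```

```text
clock: 6.22
position: [0.5101, -0.0414, 0.1637]
ee_rot: [-0.352, -3.118, 0.006]
force: [0.8, -0.1, -0.1]
width: 0.546
t 6.22 tcp [ 0.5101 -0.0414  0.1637] local [-0.0556  0.0707] tip z 0.1386561037391606 F [ 0.8375 -0.0718 -0.0605] w 0.5461648941384062 q [-0.3204  0.3624  0.3841  1.9753 -0.1749  0.8401  1.5045]
jaw axis vs box y deg (cw+) -0.1283041472826188 tool z [-0.0044 -0.0031 -1.    ] mz [ 0.0108 -0.0347  0.0454]
units to go [-0.0139 -0.0271  0.0165]
```

```bash
python3 -m jog '[50,-0.01,-0.03,0,0, 20,0,0,0,0, 12,0,0,0,0, 6,0,0,0,0, 6,0,0,0,0, 6,0,0,0,0, 6,0,0,0,0]' 40
python3 -c "
from h import *
rep(np.array([-.055,.0696,.163]))"
```

```text
clock: 6.8
position: [0.5123, -0.0426, 0.167]
ee_rot: [0.353, 3.12, -0.003]
force: [0.0, 1.9, 1.0]
width: 0.161
t 6.8 tcp [ 0.5123 -0.0426  0.167 ] local [-0.0531  0.07  ] tip z 0.14202092821991358 F [0.0305 1.9376 0.9582] w 0.16052968362223344 q [-0.3187  0.3581  0.3852  1.9713 -0.1748  0.8421  1.5065]
jaw axis vs box y deg (cw+) -0.10856651518452431 tool z [ 0.0019 -0.0021 -1.    ] mz [ 0.4415 -0.0421 -0.0263]
units to go [ 0.0476 -0.0104  0.1004]
```

```bash
python3 -m jog '[6,0,0,0,0, 6,0,0,0.06,0, 6,0,0,0.06,0]'
python3 -c "
from h import *
rep()"
```

```text
clock: 7.05
position: [0.5125, -0.0416, 0.1625]
ee_rot: [0.351, 3.119, -0.001]
force: [-0.7, 0.7, 3.3]
width: 0.128
t 7.05 tcp [ 0.5125 -0.0416  0.1625] local [-0.0532  0.0711] tip z 0.1375165500354674 F [-0.6599  0.6621  3.2822] w 0.12770989939140837 q [-0.3169  0.3641  0.382   1.9761 -0.1796  0.8313  1.5101]
jaw axis vs box y deg (cw+) -0.17067157404870284 tool z [ 0.0023 -0.0009 -1.    ] mz [ 0.0085  0.287  -0.0376]
```

```bash
for i in 1; do python3 -m jog '[6,0,0,0.05,0, 6,0,0,0.04,0]'; done
python3 -m jog '[6,0,0,0.04,0]'; python3 -m jog '[6,0,0,0.04,0]'
```

```text
clock: 7.22
position: [0.5125, -0.0416, 0.1586]
ee_rot: [0.351, 3.119, -0.001]
force: [-1.2, 0.7, 5.1]
width: 0.129
clock: 7.3
position: [0.5125, -0.0416, 0.1569]
ee_rot: [0.352, 3.119, -0.001]
force: [-0.7, 1.5, 4.6]
width: 0.131
clock: 7.38
position: [0.5125, -0.0416, 0.1551]
ee_rot: [0.352, 3.12, -0.001]
force: [-2.3, 0.7, 5.6]
width: 0.128
```

```bash
python3 -m jog '[6,0,0,0.025,0]' | sed -n '2p;4p'; python3 -m jog '[6,0,0,0.025,0]'| sed -n '2p;4p';python3 -m jog '[6,0,0,0.02,0]'| sed -n '2p;4p'
```

```text
position: [0.5125, -0.0416, 0.154]
force: [-1.2, 1.3, 6.4]
position: [0.5125, -0.0416, 0.153]
force: [-0.9, 0.9, 6.5]
position: [0.5127, -0.0416, 0.1524]
force: [-6.0, 1.4, 19.1]
```

Home: force jumps at z≈0.1525. Now I'll turn clockwise in small steps, keeping it near the floor.

```bash
python3 -m jog '[6,0,0,0,0]' | sed -n '2p;4p'; python3 -m jog '[6,0,0,0.005,0.4]'; python3 -c "
from h import *
rep()"
```

```text
position: [0.5126, -0.0417, 0.1527]
force: [-3.1, 0.8, 8.0]
clock: 7.8
position: [0.5125, -0.0417, 0.1527]
ee_rot: [0.416, 3.112, 0.001]
force: [-3.0, 0.1, 7.6]
width: 0.128
t 7.8 tcp [ 0.5125 -0.0417  0.1527] local [-0.0531  0.071 ] tip z 0.1276785289466207 F [-2.9716  0.1179  7.6463] w 0.1280279684794579 q [-0.3182  0.3787  0.387   1.9864 -0.1944  0.8092  1.4832]
jaw axis vs box y deg (cw+) 2.219235774671989 tool z [ 0.0023  0.0001 -1.    ] mz [0.1342 0.6286 0.0052]
```

```bash
python3 -m jog '[6,0,-0.003,0.008,0.6, 6,0,-0.003,0.006,0.6]'; python3 -m jog '[6,0,-0.003,0.006,0.6,6,0,-0.003,0.006,0.6]';python3 -c "
from h import *
rep()"
```

```text
clock: 7.97
position: [0.5125, -0.0419, 0.1526]
ee_rot: [0.618, 3.078, 0.002]
force: [-2.8, 1.7, 8.7]
width: 0.128
clock: 8.13
position: [0.5123, -0.0421, 0.1526]
ee_rot: [0.819, 3.031, 0.003]
force: [-3.5, 0.9, 9.4]
width: 0.129
t 8.13 tcp [ 0.5123 -0.0421  0.1526] local [-0.0532  0.0705] tip z 0.12763791897256563 F [-3.5349  0.8505  9.4223] w 0.12908260280806508 q [-0.3663  0.3853  0.4543  1.9909 -0.2316  0.8121  1.2618]
jaw axis vs box y deg (cw+) 17.235463243065258 tool z [ 0.0027  0.0015 -1.    ] mz [0.1726 0.698  0.021 ]
```

Turning smoothly; continue.

```bash
python3 -m jog '[6,0,-0.004,0.006,0.8, 6,0,-0.004,0.006,0.8, 6,0,-0.004,0.006,0.8]'|sed -n '2p;4p'; python3 -m jog '[6,0,-0.004,0.006,0.8,6,0,-0.004,0.006,0.8,6,0,-0.004,0.006,0.8]'|sed -n '2p;4p';python3 -c "
from h import *
rep()"
```

```text
position: [0.5121, -0.0424, 0.1527]
force: [-2.6, 1.5, 7.9]
position: [0.5117, -0.0427, 0.1527]
force: [-2.8, 1.8, 9.1]
t 8.63 tcp [ 0.5117 -0.0427  0.1527] local [-0.0537  0.0698] tip z 0.12765726499934454 F [-2.7704  1.7532  9.137 ] w 0.1285143870852615 q [-0.4649  0.4042  0.5941  2.     -0.3101  0.8224  0.8211]
jaw axis vs box y deg (cw+) 47.40005761566187 tool z [ 0.0032  0.0033 -1.    ] mz [0.1722 0.7845 0.0594]
```

```bash
python3 -m jog '[6,0,-0.004,0.006,0.8, 6,0,-0.004,0.006,0.8, 6,0,-0.004,0.006,0.8]'|sed -n '2p;4p'; python3 -m jog '[6,0,-0.004,0.008,0.8,6,0,-0.004,0.008,0.8]'|sed -n '2p;4p';python3 -c "
from h import *
rep()"
```

```text
position: [0.5113, -0.0428, 0.1527]
force: [-3.0, 1.6, 9.4]
position: [0.5111, -0.0428, 0.1526]
force: [-3.4, 1.6, 10.5]
t 9.05 tcp [ 0.5111 -0.0428  0.1526] local [-0.0543  0.0695] tip z 0.12760290621901124 F [-3.3577  1.6134 10.4842] w 0.12659484375547223 q [-0.5473  0.4277  0.7152  2.0077 -0.3823  0.8367  0.4601]
jaw axis vs box y deg (cw+) 72.60904544960239 tool z [ 0.0037  0.0048 -1.    ] mz [0.1751 0.9086 0.0148]
```

```bash
python3 -m jog '[6,0,-0.004,0.007,0.7, 6,0,-0.004,0.007,0.7]'|sed -n '2p;4p'; python3 -m jog '[6,0,0,0.007,0.6]'|sed -n '2p;4p';python3 -c "
from h import *
rep()"
```

```text
position: [0.5108, -0.0428, 0.1526]
force: [-2.4, 0.5, 9.9]
position: [0.5108, -0.0428, 0.1526]
force: [-2.3, 0.7, 9.9]
t 9.3 tcp [ 0.5108 -0.0428  0.1526] local [-0.0545  0.0695] tip z 0.1276216780271742 F [-2.3284  0.7038  9.8703] w 0.1246415497925023 q [-0.588   0.443   0.7777  2.0111 -0.4215  0.847   0.2816]
jaw axis vs box y deg (cw+) 85.29533166761381 tool z [ 0.0038  0.0056 -1.    ] mz [0.1343 1.0557 0.0145]
```

```bash
python3 -m jog '[6,0,0,0.004,0.5]'; python3 -m jog '[6,0,0,0,0.5]';python3 -c "
from h import *
rep()"
```

```text
clock: 9.38
position: [0.5107, -0.0428, 0.1527]
ee_rot: [-2.431, -1.986, -0.01]
force: [-2.4, 2.1, 8.1]
width: 0.127
clock: 9.47
position: [0.5106, -0.0428, 0.1528]
ee_rot: [-2.484, -1.918, -0.01]
force: [-0.7, 2.3, 6.6]
width: 0.125
t 9.47 tcp [ 0.5106 -0.0428  0.1528] local [-0.0547  0.0695] tip z 0.1277919480284923 F [-0.6553  2.2955  6.6268] w 0.12467432758573868 q [-0.6082  0.4516  0.8094  2.0123 -0.4414  0.8539  0.1928]
jaw axis vs box y deg (cw+) 91.62832454487992 tool z [ 0.0034  0.0061 -1.    ] mz [0.3259 0.284  0.4194]
```

Moment is rising at ~91.6°, so it is at the stop. Let it rise gently into the recess.

```bash
python3 -m jog '[6,0,0,-0.01,0.15, 6,0,0,-0.015,0.1]'; python3 -m jog '[6,0,0,-0.02,0.05]';python3 -c "
from h import *
rep()"
```

```text
clock: 9.63
position: [0.5108, -0.0425, 0.1539]
ee_rot: [-2.511, -1.883, -0.009]
force: [-1.8, 1.8, 5.8]
width: 0.125
clock: 9.72
position: [0.5108, -0.0425, 0.1546]
ee_rot: [-2.516, -1.878, -0.008]
force: [-2.4, -0.1, 5.6]
width: 0.131
t 9.72 tcp [ 0.5108 -0.0425  0.1546] local [-0.0546  0.0698] tip z 0.12963888888248695 F [-2.3878 -0.0627  5.599 ] w 0.13056545433028907 q [-0.6176  0.4524  0.8216  2.0103 -0.4436  0.8601  0.1627]
jaw axis vs box y deg (cw+) 93.4902730130097 tool z [ 0.0029  0.0051 -1.    ] mz [0.0307 0.5087 0.7672]
```

```bash
python3 -m jog '[6,0,0,-0.012,-0.2]'|sed -n '2p;4p'; python3 -m jog '[6,0,0,-0.012,0]';python3 -c "
from h import *
rep()"
```

```text
position: [0.5108, -0.0425, 0.1551]
force: [-3.1, -0.1, 5.4]
clock: 9.88
position: [0.5108, -0.0425, 0.1556]
ee_rot: [-2.493, -1.909, -0.007]
force: [-1.2, 1.4, 6.6]
width: 0.128
t 9.88 tcp [ 0.5108 -0.0425  0.1556] local [-0.0546  0.0697] tip z 0.13061761754457613 F [-1.2443  1.4401  6.6155] w 0.12750455561911947 q [-0.6152  0.4494  0.8166  2.0087 -0.4366  0.8611  0.1796]
jaw axis vs box y deg (cw+) 92.10852244965895 tool z [ 0.0023  0.0041 -1.    ] mz [-0.0094  0.4772  0.5143]
```

```bash
python3 -m jog '[6,0,0,-0.015,-0.1]'|sed -n '2p;4p'; python3 -m jog '[6,0,0,-0.015,-0.1]';python3 - <<'E'
from h import *
rep()
p=camera_params("wrist");cv2.imwrite("pics/w2.png",get_image("wrist")[:,:,::-1])
cv2.imwrite("pics/s3.png",get_image("scene")[90:290,160:390,::-1].repeat(3,0).repeat(3,1))
E
```

```text
position: [0.5107, -0.0426, 0.1562]
force: [-0.8, 1.1, 1.9]
clock: 10.05
position: [0.5106, -0.0425, 0.1565]
ee_rot: [-2.471, -1.938, -0.005]
force: [1.9, -0.3, -6.9]
width: 0.126
t 10.05 tcp [ 0.5106 -0.0425  0.1565] local [-0.0548  0.0697] tip z 0.1314918409097126 F [ 1.8932 -0.2664 -6.8867] w 0.1259074018971875 q [-0.6128  0.4464  0.8114  2.0075 -0.4299  0.862   0.196 ]
jaw axis vs box y deg (cw+) 90.76228060079046 tool z [ 0.0016  0.0033 -1.    ] mz [-0.0843 -0.1961  0.1768]
```

View pics/s3.png

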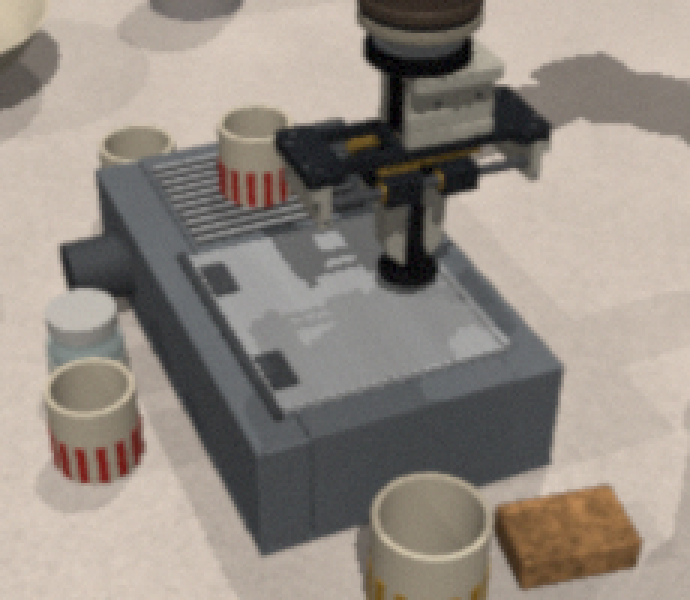

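Pull force turned negative (−6.9 N), so the stud is held. The scene view shows the cover flat and the cups unmoved. I'll relax, open and withdraw.

```bash
python3 -m jog '[6,0,0,0.01,0, 30,0,0,0,0, 60,0,0,0,0, 60,0,0,0,0]'|sed -n '2p;4p;5p'; python3 -m jog '[60,0,0,-0.2,0,60,0,0,-0.5,0,60,0,0,-0.9,0,60,0,0,-0.9,0, 60,0,0,-0.5,0, 60,0,0,0,0]'; python3 - <<'E'
from h import *
rep()
p=camera_params("wrist");cv2.imwrite("pics/w3.png",get_image("wrist")[:,:,::-1]);np.save("w3.npy",[p],allow_pickle=True)
E
```

```text
position: [0.5108, -0.043, 0.1558]
force: [-0.7, -0.3, -1.0]
width: 0.296
clock: 10.98
position: [0.5086, -0.0453, 0.2815]
ee_rot: [-2.478, -1.927, 0.004]
force: [0.4, -0.3, -0.7]
width: 0.647
t 10.98 tcp [ 0.5086 -0.0453  0.2815] local [-0.0561  0.0666] tip z 0.2565150796207653 F [ 0.3719 -0.3295 -0.6993] w 0.6466997657000539 q [-0.7388  0.2894  0.9339  1.8518 -0.2557  1.131   0.0375]
jaw axis vs box y deg (cw+) 91.23248700683781 tool z [-0.0035  0.     -1.    ] mz [-0.1026  0.0411  0.0242]
```

View pics/w3.png

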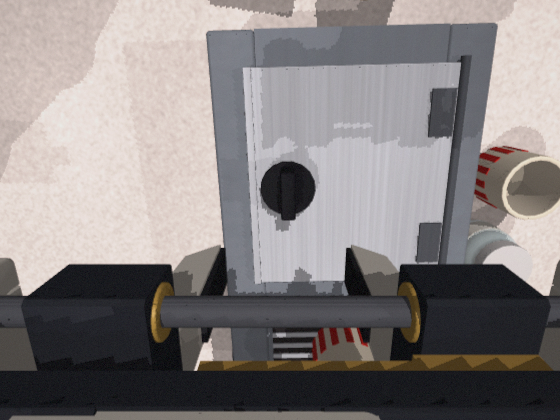

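Released, the wing still lies parallel to the hinge at (288,192) and the cover is flat. Hand in.

```bash
python3 -c "
from cell import *
print(sign_off())"
```

```text
the job is handed in; nothing more can be done
None
```

The cover is shut and its stud is locked a quarter turn clockwise. The gripper has let go and moved clear above it. I handed the job in at about 11 s of the 48 s allowed.

- **Closing:** I swung the cover down with the shut fingertips. The motion was gentle until the very end, where the push against the shut cover rose to about 37 N by the last reading. That is harder than I meant, though it was the fingertips pressing, not the gripper's body.
- **Pressing in:** I pressed the stud in until the force rose sharply. The wrist read 19 N at that point, and I eased off before turning.
- **Turning:** I turned the stud clockwise about 90° while holding it in with roughly 7–10 N.
- **Lock check:** A light pull upwards met about 7 N of resistance, so the stud had caught.
- **Last picture:** After letting go, the cover is flat, the wing still lies parallel to the hinge, and the cups and jar in view look unmoved. The red-striped cup on the grille was mostly hidden by the gripper there. In the view just before letting go it, the sanding block and the cup beside the box were in place.
- **Not checked:** I did not measure separately how far in the stud sits, so that it stays in rests on the pull test alone.

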